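# Set the fume extractor's gate to the third notch and start it

### The job

Get the bench's fume extraction ready for grinding: with your fingertips, push the T-bar lever on top of the gate box from the shut end click by click along its slot and leave it in the third notch, without going past it and without gripping the bar from both sides. Then press the small start button on the switch station all the way down and let it go. Leave the large stop button and all the loose things on the bench alone.

Things in the scene. Friction and masses are not known exactly. Their poses are not given: they have to be found in the camera images.
- gatebox: fixed sheet-metal fume-extraction gate box, 240 (its x) x 300 (its y) x 90 high, with a 36 mm radius duct stub on its +x side. Origin: centre of its underside; z up. The lever's slot runs along its y axis through the middle of its top; the shut end is at its -y end. A strip beside the slot at x = +66 shows six small cross ribs, 18 apart; the five notches lie between neighbouring ribs
- lever_grip (a point): centre of the lever's T-bar, a dark steel bar 100 long (along the gate box's x), 24 thick (along its y) and 36 tall; its underside is 14 and its top 50 above the box's top, and this point is 32 above the box's top. A stem 30 wide and 12 thick joins it to the slot. A small pointer on its +x end lies over the ribbed strip. It moves along the gate box's +y when pushed from the shut end
- gate_lever (a joint): slide of the lever along the gate box's +y, metres: 0 shut stop, 0.116 far stop; starts loose at 0 to 0.016. Notches at 0.039, 0.057, 0.075 (third), 0.093, 0.111; crests before them at 0.030, 0.048, 0.066, 0.084, 0.102. It rubs with under 1 N; the push climbs to 5 to 8 N up each crest, falls, and is nothing 1 to 3 mm past the crest, where the lever jumps ahead and centres itself in the notch
- bar_shut_half: the half of the T-bar, 12 thick, on the shut side: its outer face (towards the gate box's -y) is the one to push on. Origin on the lever's mid-plane, level with the box's top
- bar_open_half: the other half of the T-bar, 12 thick, on the open side (towards +y). Same origin. Touching both halves hard at once counts as gripping
- station: fixed switch station, a box 160 (x) x 90 (y) x 60 high on the bench, left or right of the gate box. Origin: centre of its underside. The start button is at its x = -42, the stop button at x = +42, both on top
- start_button_top (a point): centre of the top of the start button, the small one, diameter 24, in a collar 40 across and 12 high; the button's top stands 82 above the bench, 10 above its collar. Pressed straight down
- start_button (a joint): travel of the start button, metres: 0 up, 0.006 fully down; springs back; fully down takes about 5 N
- stop_button (a joint): travel of the stop button, the large one, diameter 44, otherwise like the start button: 0 up, 0.006 down; leave it alone
- paint_tin: bystander, to be left alone: closed paint tin, diameter 100, height 120 (mm). Origin: centre of its underside
- pipe_piece: bystander, to be left alone: upright open piece of pipe, diameter 60, height 80 (mm). Origin: centre of its underside
- tape_measure: bystander, to be left alone: tape measure, 34 x 50 x 50, standing on the gate box's top near its front left corner (mm). Origin: centre of its underside
- spray_can: bystander, to be left alone: spray can, diameter 56, height 160 (mm). Origin: centre of its underside
- flap_disc: bystander, to be left alone: flat grinding disc, diameter 114, thickness 12 (mm). Origin: centre of its underside
- weld_magnet: bystander, to be left alone: flat cross-shaped welding magnet, 50 x 50 x 16 (mm). Origin: centre of its underside

How it is judged:
On the way, in this order (a step that is already met when the one before it is completed fails the run):
1. the lever is clicked through the first notches (value of joint gate_lever between 0.03 and 0.06 m), for 0.05 s.
2. the lever is in the third notch (within 4 mm) (value of joint gate_lever between 0.071 and 0.079 m), for 0.3 s.
3. the start button is pressed all the way down (at least 5 of its 6 mm) (value of joint start_button above 0.005 m), for 0.05 s.
At the end, for the whole second after the job is handed in: The lever rests in the third notch (0.075 m of travel, within 4 mm), not moving; the start button has been pressed after that and is up again (less than 1.5 mm down) (all of step 2 and velocity of joint gate_lever between -0.005 and 0.005 m/s and value of joint start_button below 0.0015 m); the robot touches nothing.
It fails at once if the lever is pushed past the third notch (over the crest after it, 86 mm of travel) (value of joint gate_lever above 0.086 m).
It fails at once if the bar is gripped from both sides (contact force between the fingers and bar_shut_half above 1 N and contact force between the fingers and bar_open_half above 1 N).
It fails at once if the start button is pressed before the lever is in the third notch (value of joint start_button above 0.004 m and value of joint gate_lever below 0.068 m).
It fails at once if the stop button is pressed (value of joint stop_button above 0.002 m).
It fails at once if a loose thing is shoved, lifted or carried (moved over 20 mm) (distance of any of paint_tin, pipe_piece, tape_measure, spray_can, flap_disc, weld_magnet from where it was at the start of the episode above 0.02 m).
It also fails if it takes over 64 s, if anything falls off the work surface, if the arm or the gripper's body presses on something with over 40 N, if the wrist force passes 120 N, or if a joint passes its speed limit or range.

### The arm

A 6-joint arm with a two-finger parallel gripper is mounted at the origin on the work surface. World frame = base frame: x ahead of the robot, y to its left, z up, the work surface at z = 0. Lengths are in m, angles in rad, forces in N, time in s.
With the tool pointing down it reaches from about 0.25 to 0.8 m from the base axis. Payload 3.9 kg.
Tool frame: the origin (TCP) lies at the very end of the fingers, on their centre line; the grasp point (between the pads) lies 19 mm behind it; z points along the fingers, y is the line along which they close (so a half turn about z gives the same grasp; the last joint's range is limited). The gripper opens to 85 mm and grips with 20 to 120 N. Pads are 22 mm wide; open, the fingers measure 114 mm over their backs; the gripper's body (76 mm by 85 mm) begins 54 mm behind the grasp point. The pads swing forward as they close: fully open they stand 13 mm farther back than shut.
Start: joints at [-1.264, 0.26, -0.138, 1.173, 0, 1.571], TCP at [0.159, -0.5, 0.231] pointing down, gripper open.
Joint ranges: [-2.78, 2.78], [-0.83, 1.72], [-1.28, 1.37], [-1.9, 2.12], [-1.57, 1.48], [-3.14, 3.14]. Speed limits (rad/s): [2.57, 2.57, 3.14, 3.14, 3.14, 3.14].

### API

Orientations are given as a unit quaternion [x, y, z, w].
In Python, from workcell import robot gives the robot as it stands.
- The arm moves only by the tool drive_tool, never from a script. Its argument "rows" is a list of rows, each a list of 3 entries, a list of its own where there are three numbers: the turn, a rotation vector about the tool's x, y, z each as a share of 0.08 rad, from -1 to 1, then the shift along the tool's x, y, z each as a share of 2.5 cm, from -1 to 1, then the closure, from 0 (fully open) to 1 (shut). A call has 1 to 10 rows; each row shifts and turns the commanded pose from where the row before left it, along the tool's axes as they then stand; what a row does not reach is not made up. A row lasts 1/12 s, in which the tool goes at most 41.7 mm and 7.16 degrees, less where a joint would pass 70% of its speed; a pose out of reach is approached as far as the arm can. A call with a number of a shift or a turn outside -1 to 1 is refused whole. A call with a gripper value outside its range is refused whole. The fingers move at their own pace and stop on an object; the grip force is fixed at half the most. Time passes only in rows, so rows that do not move let the fingers close. It gives the time, the measured TCP pose, the force, the opening and the grip force at its end, in the units of the state.
- robot.observe(): the state, without advancing time (a new reading comes with each control period).
- robot.get_image(name): name is "scene" or "top"; returns a dict with "frame" (420x560x3 uint8, blue, green, red), "range_z" (420x560 float32, m along the optical axis (not along the pixel's ray), 0 where there is no reading), "mtx" (3x3 intrinsics, pixels), "R" (3x3) and "t" (3): a world point X has camera coordinates R X + t. Camera axes: x right, y down, z forward; pixel columns grow to the right and rows downward; lengths in m; the calibration is good to about 2 mm. A picture is of the moment at which its call begins.
- robot.close_job(): hands the job in; it is judged then, once.
The state is a dict: "time": time; "qpos": joint angles; "qvel": joint speeds; "effort": joint torques, N m; "position": TCP position; "ee_rot": TCP orientation; "force": force on the tool from outside, world axes, zero at the start; "torque": the same for the moment, N m; "finger_gap": finger opening in m; "gripper_force": force on a finger pad.
Only numpy, scipy, OpenCV 4.12 (cv2) and the standard library are available. Lean on these libraries where they do the work, as an engineer would, in place of code of your own. Each camera call takes 0.05 s, during which the arm holds its last target. There are 200 camera calls.

## Working session

There is one attempt and no reset: what is moved stays moved. The work goes in short steps, Python scripts to look and compute and a tool call to move; the robot and the scene stay as the last step left them, time stands still between calls to the robot, and variables do not carry over. Pictures are saved under pics/ and viewed, at most 10 in all, crops included, and the job is handed in when it is done.

Besides the shell and the picture viewer there is one more tool, called after ">>>" as name(argument=value, ...), one argument or row to a line, values as JSON. drive_tool: Moves the arm, as the interface text tells. Shift numbers are shares of 2.5 cm and turn numbers shares of 0.08 rad, none past 1 either way. Its arguments: {"type":"object","properties":{"rows":{"type":"array"}},"required":["rows"]}

```bash
mkdir -p pics; cat > h.py <<'E'
from workcell import robot
import cv2, numpy as np
def shot(n,f):
    d=robot.get_image(n); cv2.imwrite('pics/'+f+'.png',d['frame']); np.savez('pics/'+f+'.npz',**d); return d
def pts(d):
    z=d['range_z']; v,u=np.indices(z.shape); K=d['mtx']
    c=np.stack([(u-K[0,2])/K[0,0]*z,(v-K[1,2])/K[1,1]*z,z],-1)
    return (c-d['t'])@d['R']
E
python3 - <<'E'
from h import *
a=shot('top','t0');b=shot('scene','s0')
for d in(a,b): print((-d['R'].T@d['t']).round(3))
s=robot.observe();print(s['time'],s['position'],s['ee_rot'],s['finger_gap'],s['force'])
E
```

```text
[0.416 0.017 1.235]
[ 1.324 -0.385  0.917]
0.1 [ 0.15836587 -0.49988109  0.23052805] [ 9.88256962e-01  1.52798376e-01 -1.49580274e-04 -9.00260619e-04] 0.08534367445589142 [-0.3769409   0.31913866  0.30286282]
```

View pics/t0.png

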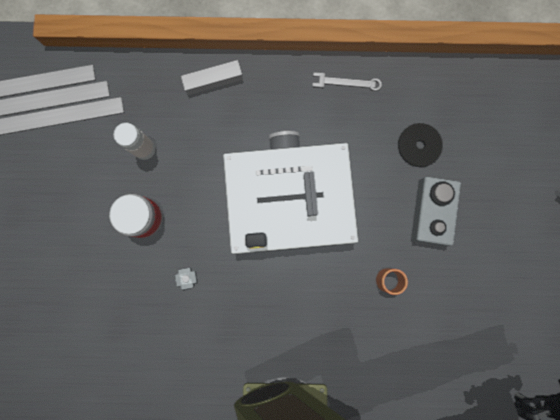

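View pics/s0.png

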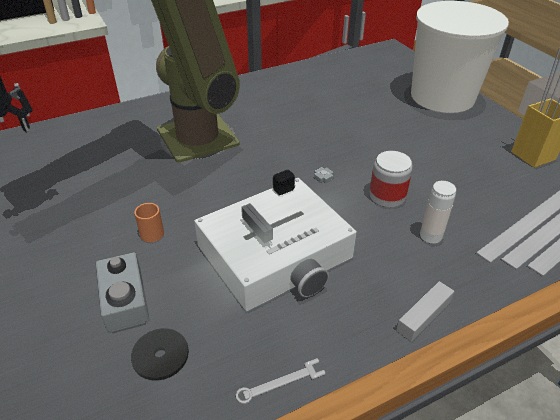

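The top view shows the box at (290,198) with its duct pointing up (+x). The bar is at (311,195), at the shut (right) end of its slot. The station is at (438,212), with the small start button at (438,228) and the large stop button at (442,193). The pipe is at (393,281) and the tape measure at (256,240). Next I'll measure these.

```bash
cat > m.py <<'E'
from h import *
def rect(m,P,z):
    # mask -> largest contour minAreaRect corners in world by ray onto plane z
    c=max(cv2.findContours(m.astype(np.uint8),0,2)[0],key=cv2.contourArea)
    return c
def ray(d,uv,z):
    K=d['mtx'];uv=np.atleast_2d(uv).astype(float)
    r=np.c_[(uv-K[:2,2][None])/[K[0,0],K[1,1]],np.ones(len(uv))]@d['R']
    o=-d['R'].T@d['t']; return o+r*((z-o[2])/r[:,2])[:,None]
def fit(d,m,z):
    c=rect(m,None,z)[:,0]; w=ray(d,c,z)[:,:2]
    (cx,cy),(a,b),t=cv2.minAreaRect((w*1000).astype(np.float32))
    return cx,cy,a,b,t
E
python3 - <<'E'
from m import *
d=dict(np.load('pics/t0.npz'));P=pts(d);Z=P[...,2];g=d['frame'].max(2).astype(int)
X,Y=P[...,0],P[...,1]
u,v=np.meshgrid(range(560),range(420))
box=(u>210)&(u<370)&(v>125)&(v<265)
print('zs top',np.median(Z[box&(g>180)]))
m=cv2.morphologyEx((box&(abs(Z-.09)<.012)&(g>120)).astype(np.uint8),cv2.MORPH_CLOSE,np.ones((25,25)))
print('box',fit(d,m,.09))
bar=box&(u>295)&(u<325)&(Z>.125)
print('bar',np.median(Z[bar]),bar.sum(),fit(d,bar,.14), X[bar].mean(),Y[bar].mean())
tp=box&(v>225)&(Z>.11);print('tape',np.median(Z[tp]),fit(d,tp,.14))
st=(u>405)&(u<470)&(v>170)&(v<255)
s=st&(abs(Z-.06)<.008);m=cv2.morphologyEx(s.astype(np.uint8),cv2.MORPH_CLOSE,np.ones((25,25)))
print('station',np.median(Z[s]),fit(d,m,.06))
for n,r in(('start',(v>212)),('stop',v<212)):
    b=st&r&(Z>.077);print(n,b.sum(),np.median(Z[b]),X[b].mean(),Y[b].mean(),fit(d,b,.082))
pi=(u>370)&(u<415)&(v>262)&(v<302)&(Z>.07);print('pipe',fit(d,pi,.08))
# scene check
e=dict(np.load('pics/s0.npz'));Q=pts(e)
for n,c in(('start',(116,262)),('bar top',(256,220))):print(n,Q[c[1],c[0]].round(4))
q=(Q[...,2]>.125)&(abs(Q[...,1]-.0)<.12)&(Q[...,0]>.38)&(Q[...,0]<.6)
print('bar scene',q.sum(),np.median(Q[q],0),Q[q].min(0),Q[q].max(0))
c=cv2.resize(d['frame'][130:270,210:480],None,fx=2.9,fy=2.9,interpolation=2);cv2.imwrite('pics/c0.png',c)
E
```

```text
zs top 0.09200179082441531
box (573.9178466796875, -1.12786865234375, 282.2088317871094, 299.4143981933594, 6.07350492477417)
bar 0.14175815801832614 491 (557.2523193359375, -49.20695877075195, 100.95549774169922, 24.859251022338867, 6.051562786102295) 0.5526295908336479 -0.04693456545863913
tape 0.14091301981266624 (448.6435852050781, 73.26685333251953, 34.880611419677734, 49.970664978027344, 6.147458553314209)
station 0.06146310703736549 (530.2992553710938, -365.0701599121094, 92.03060913085938, 159.82254028320312, 81.97804260253906)
start 103 0.08391843949842084 0.47781998512494095 -0.30456936008759716 (489.0931091308594, -360.560302734375, 23.090166091918945, 23.75724220275879, 26.09060287475586)
stop 291 0.08339535713228131 0.5623314583716503 -0.3485241840516053 (572.0533447265625, -372.7001953125, 42.77785110473633, 46.149314880371094, 50.349727630615234)
pipe (358.9972839355469, -252.56585693359375, 60.90068054199219, 59.167388916015625, 57.0673828125)
start [ 0.4954 -0.3602  0.0833]
bar top [ 0.5703 -0.0566  0.1433]
bar scene 640 [ 0.52744545 -0.04498033  0.13988618] [ 0.43107421 -0.06745731  0.12501466] [0.59962621 0.09795909 0.14512625]
```

View pics/c0.png

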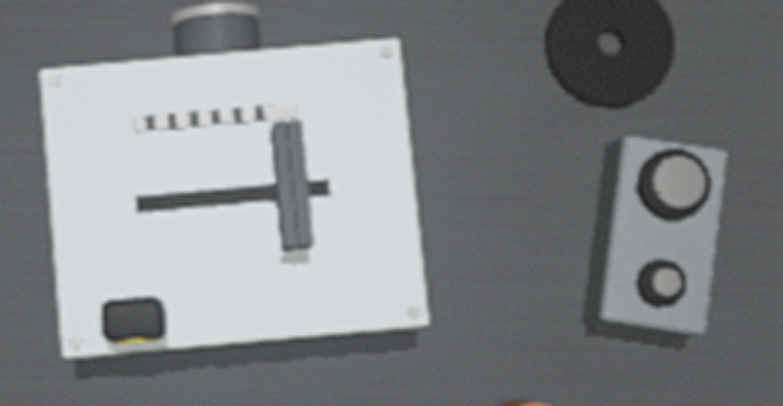

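The measured sizes agree: bar 101x25, box rotated +6.05°, station 160x92, tape 35x50. Start button is at (0.489,-0.361) and the scene view agrees within 6 mm. First move: turn the tool into the box's frame and shut the fingers.

>>> drive_tool(
  rows=[
    [[0,0,0.84],[0,0,0],1],
    [[0,0,0.84],[0,0,0],1],
    [[0,0,0.84],[0,0,0],1],
    [[0,0,0],[0,0,0],1],
    [[0,0,0],[0,0,0],1],
  ],
)

```text
time: 0.52
position: [0.1585, -0.5002, 0.2309]
ee_rot: [0.999, 0.053, -0.0, -0.0]
force: [1.1, 0.2, -0.4]
finger_gap: 0.0254
gripper_force: 0.0
```

```bash
cat >> m.py <<'E'
A=np.radians(6.05);EX=np.array([np.cos(A),np.sin(A)]);EY=np.array([-np.sin(A),np.cos(A)]);O=np.array([.553,-.0033])
def box(p):
    p=np.asarray(p)[:2]-O; return np.array([p@EX,p@EY])*1000
def tool():
    from scipy.spatial.transform import Rotation as Ro
    s=robot.observe();R=Ro.from_quat(s['ee_rot']).as_matrix()
    print('t',s['time'],'pos',s['position'].round(4),'box',box(s['position']).round(1),'ang',np.degrees(np.arctan2(R[1,0],R[0,0])).round(2),'gap',round(s['finger_gap'],4),'F',np.round(s['force'],1));return s,R
def go(p):
    s,R=tool(); print('shares',((np.asarray(p)-s['position'])@R/.025).round(2))
E
python3 - <<'E'
from m import *
d=dict(np.load('pics/t0.npz'))
for x in(150,172,195,216,238,261):
    y=123-(x-150)*10/111; print(box(ray(d,[210+x/2.9,130+y/2.9],.091)[0]).round(1))
print('bar',box([.5573,-.0492]))
t=O+EX*0+EY*(-.098);print(t);go([*t,.23])
E
```

```text
[65.3 61.9]
[65.4 43.7]
[65.4 24.7]
[65.5  7.3]
[ 65.5 -10.9]
[ 65.6 -30. ]
bar [ -0.56164023 -46.09755482]
[ 0.56332884 -0.10075417]
t 0.5167 pos [ 0.1585 -0.5002  0.2309] box [-444.7 -452.5] ang 6.13 gap 0.0254 F [ 1.1  0.2 -0.4]
shares [ 17.81 -14.16   0.05]
```

>>> drive_tool(
  rows=[
    [[0,0,0],[0.89,-0.7,0],1],
    [[0,0,0],[0.89,-0.7,0],1],
    [[0,0,0],[0.89,-0.7,0],1],
    [[0,0,0],[0.89,-0.7,0],1],
    [[0,0,0],[0.89,-0.7,0],1],
    [[0,0,0],[0.89,-0.7,0],1],
    [[0,0,0],[0.89,-0.7,0],1],
    [[0,0,0],[0.89,-0.7,0],1],
    [[0,0,0],[0.89,-0.7,0],1],
    [[0,0,0],[0.89,-0.7,0],1],
  ],
)

```text
time: 1.35
position: [0.3622, -0.3019, 0.2313]
ee_rot: [0.999, 0.053, -0.0, 0.0]
force: [-0.3, -0.1, 0.2]
finger_gap: 0.0002
gripper_force: 0.0
```

>>> drive_tool(
  rows=[
    [[0,0,0],[0.89,-0.7,0],1],
    [[0,0,0],[0.89,-0.7,0],1],
    [[0,0,0],[0.89,-0.7,0],1],
    [[0,0,0],[0.89,-0.7,0],1],
    [[0,0,0],[0.89,-0.7,0],1],
    [[0,0,0],[0.89,-0.7,0],1],
    [[0,0,0],[0.89,-0.7,0],1],
    [[0,0,0],[0.89,-0.7,0],1],
    [[0,0,0],[0.8,-0.6,0],1],
    [[0,0,0],[0,0,0],1],
  ],
)

```text
time: 2.18
position: [0.5454, -0.1252, 0.2308]
ee_rot: [0.998, 0.055, 0.001, -0.001]
force: [0.3, -0.3, -0.2]
finger_gap: -0.0001
gripper_force: 0.0
```

```bash
python3 - <<'E'
from m import *
go([.5633,-.1008,.112])
d=shot('top','t1');shot('scene','s1');P=pts(d);g=d['frame']
cv2.imwrite('pics/c1.png',cv2.resize(cv2.imread('pics/s1.png')[130:330,150:420],None,fx=2.9,fy=2.9))
E
```

```text
t 2.1833 pos [ 0.5454 -0.1252  0.2308] box [ -20.5 -120.5] ang 6.36 gap -0.0001 F [ 0.3 -0.3 -0.2]
shares [ 0.81 -0.89  4.76]
```

View pics/c1.png

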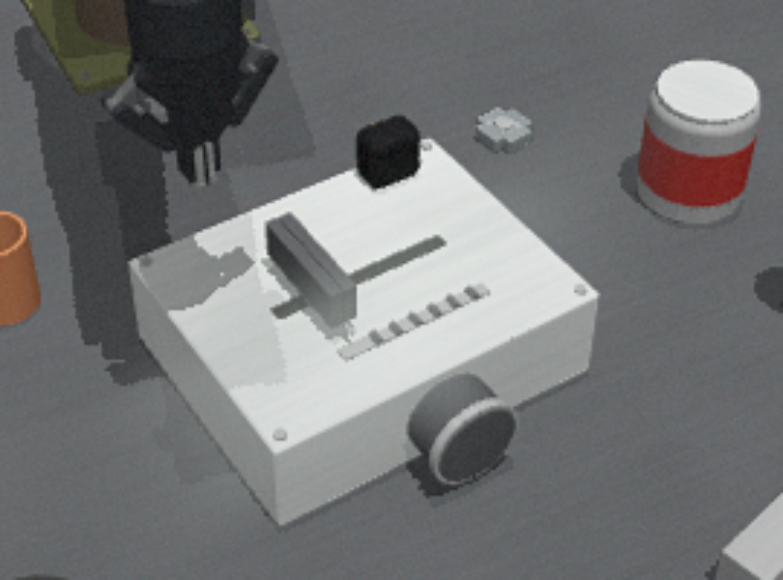

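The fingers are shut at crop (205,165), on the shut side of the bar at (310,265). The pipe and tape measure are clear. Next is lowering the tool.

>>> drive_tool(
  rows=[
    [[0,0,0],[0,0,0],1],
    [[0,0,0],[0,0,0.9],1],
    [[0,0,0],[0,0,0.9],1],
    [[0,0,0],[0,0,0.9],1],
    [[0,0,0],[0,0,0.9],1],
    [[0,0,0],[0,0,0.9],1],
    [[0,0,0],[0,0,0],1],
    [[0,0,0],[0,0,0],1],
  ],
)

```text
time: 2.95
position: [0.5401, -0.1287, 0.1182]
ee_rot: [0.999, 0.052, -0.002, -0.0]
force: [0.3, 0.2, 0.5]
finger_gap: 0.0001
gripper_force: 0.0
```

```bash
python3 - <<'E'
from m import *
go([.5633,-.1008,.112])
E
```

```text
t 2.95 pos [ 0.5401 -0.1287  0.1182] box [ -26.  -123.3] ang 5.96 gap 0.0001 F [0.3 0.2 0.5]
shares [ 1.04 -1.01  0.24]
```

>>> drive_tool(
  rows=[
    [[0,0,0],[0.5,-0.3,0.12],1],
    [[0,0,0],[0.5,-0.3,0.12],1],
    [[0,0,0],[0.04,-0.3,0],1],
    [[0,0,0],[0,0,0],1],
    [[0,0,0],[0,0,0],1],
  ],
)

```text
time: 3.37
position: [0.5661, -0.1023, 0.1134]
ee_rot: [0.999, 0.053, 0.0, 0.0]
force: [-0.0, -0.9, 1.0]
finger_gap: -0.0004
gripper_force: 0.0
```

```bash
cat >> m.py <<'E'
def lever(name=None):
    out=[]
    for n in('top',):
        d=robot.get_image(n)
        if name: cv2.imwrite(f'pics/{name}.png',d['frame']); np.savez(f'pics/{name}.npz',**d)
        P=pts(d);b=((P[...,:2]-O)@np.stack([EX,EY],1))*1000
        for f,zz,lo in(('top',.14,.136),):
            m=(P[...,2]>lo)&(P[...,2]<.147)&(abs(b[...,0])<58)&(b[...,1]>-80)&(b[...,1]<60)
            q=np.argwhere(m)[:,::-1]
            w=np.array([box(p) for p in ray(d,q,zz)]) if len(q) else np.zeros((1,2))
            print(n,len(q),'bar median',np.median(w,0).round(1),'y 5/95%',np.percentile(w[:,1],[3,97]).round(1),'x',np.percentile(w[:,0],[3,97]).round(1))
E
python3 - <<'E'
from m import *
go([.5633,-.1008,.112]);lever('t2')
cv2.imwrite('pics/c2.png',cv2.resize(cv2.imread('pics/t2.png')[130:270,210:410],None,fx=3.5,fy=3.5))
E
```

```text
t 3.3667 pos [ 0.5661 -0.1023  0.1134] box [  2.6 -99.8] ang 6.12 gap -0.0004 F [-0.  -0.9  1. ]
shares [-0.1  -0.07  0.05]
top 366 bar median [-10.3 -45. ] y 5/95% [-57.7 -34.8] x [-47.4  47.2]
```

View pics/c2.png

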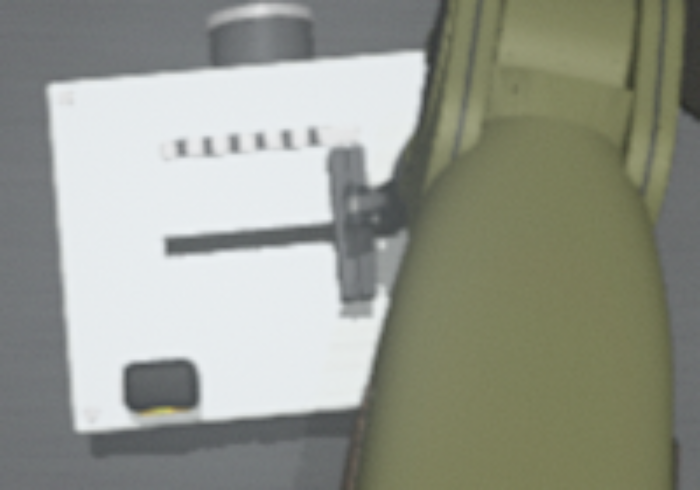

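The bar is at crop (350,225) and the fingers are just right of it, partly hidden by the forearm. I'll push slowly along tool -y.

>>> drive_tool(
  rows=[
    [[0,0,0],[0,-0.16,0],1],
    [[0,0,0],[0,-0.16,0],1],
    [[0,0,0],[0,-0.16,0],1],
    [[0,0,0],[0,-0.16,0],1],
    [[0,0,0],[0,-0.16,0],1],
    [[0,0,0],[0,-0.16,0],1],
    [[0,0,0],[0,-0.16,0],1],
    [[0,0,0],[0,-0.16,0],1],
    [[0,0,0],[0,0,0],1],
  ],
)

```text
time: 4.17
position: [0.562, -0.0704, 0.1128]
ee_rot: [0.999, 0.053, -0.0, -0.0]
force: [1.1, 0.1, 0.6]
finger_gap: -0.0
gripper_force: 0.0
```

```bash
python3 - <<'E'
from m import *
tool();lever('t3')
E
```

```text
t 4.1667 pos [ 0.562  -0.0704  0.1128] box [  1.9 -67.7] ang 6.07 gap -0.0 F [1.1 0.1 0.6]
top 75 bar median [ 35.8 -33.4] y 5/95% [-42.  -28.8] x [-19.1  49.1]
```

>>> drive_tool(
  rows=[
    [[0,0,0],[0,-0.1,0],1],
    [[0,0,0],[0,-0.1,0],1],
    [[0,0,0],[0,-0.1,0],1],
    [[0,0,0],[0,-0.1,0],1],
    [[0,0,0],[0,0,0],1],
  ],
)

```text
time: 4.63
position: [0.5613, -0.0622, 0.1129]
ee_rot: [0.999, 0.052, 0.0, 0.001]
force: [-0.2, -4.2, -0.4]
finger_gap: 0.0002
gripper_force: 2.1
```

```bash
python3 - <<'E'
from m import *
tool();lever('t4')
E
```

```text
t 4.6333 pos [ 0.5613 -0.0622  0.1129] box [  2.  -59.5] ang 6.0 gap 0.0002 F [-0.2 -4.2 -0.4]
top 47 bar median [ 36.6 -24.6] y 5/95% [-29.7 -20.9] x [-8.8 49.1]
```

>>> drive_tool(
  rows=[
    [[0,0,0],[0,-0.08,0],1],
    [[0,0,0],[0,-0.08,0],1],
    [[0,0,0],[0,0,0],1],
  ],
)

```text
time: 4.93
position: [0.5607, -0.0563, 0.1128]
ee_rot: [0.999, 0.053, 0.0, -0.001]
force: [0.2, -0.7, 0.1]
finger_gap: 0.0002
gripper_force: 0.3
```

```bash
python3 - <<'E'
from m import *
tool();lever('t5')
E
```

```text
t 4.9333 pos [ 0.5607 -0.0563  0.1128] box [  2.1 -53.6] ang 6.05 gap 0.0002 F [ 0.2 -0.7  0.1]
top 39 bar median [ 36.8 -18.4] y 5/95% [-23.  -14.8] x [25.1 48.3]
```

>>> drive_tool(
  rows=[
    [[0,0,0],[0,-0.06,0],1],
    [[0,0,0],[0,0,0],1],
    [[0,0,0],[0,0,0],1],
  ],
)

```text
time: 5.23
position: [0.5604, -0.0552, 0.1127]
ee_rot: [0.999, 0.053, -0.0, -0.0]
force: [-0.6, -0.7, -0.9]
finger_gap: -0.0001
gripper_force: 0.0
```

```bash
python3 - <<'E'
from m import *
tool();lever('t6')
E
```

```text
t 5.2333 pos [ 0.5604 -0.0552  0.1127] box [  1.9 -52.4] ang 6.06 gap -0.0001 F [-0.6 -0.7 -0.9]
top 80 bar median [ 34.8 -12.4] y 5/95% [-20.4  -7.3] x [-12.4  48.8]
```

The first click is done and the lever sits in notch 1. On to notch 2.

>>> drive_tool(
  rows=[
    [[0,0,0],[0,-0.12,0],1],
    [[0,0,0],[0,-0.12,0],1],
    [[0,0,0],[0,-0.12,0],1],
    [[0,0,0],[0,-0.1,0],1],
    [[0,0,0],[0,-0.08,0],1],
    [[0,0,0],[0,0,0],1],
    [[0,0,0],[0,0,0],1],
  ],
)

```text
time: 5.87
position: [0.5591, -0.0427, 0.1128]
ee_rot: [0.999, 0.053, -0.0, 0.001]
force: [0.5, -3.6, -0.3]
finger_gap: 0.0004
gripper_force: 1.6
```

```bash
python3 - <<'E'
from m import *
tool();lever('t7')
E
```

```text
t 5.8667 pos [ 0.5591 -0.0427  0.1128] box [  2.  -39.9] ang 6.02 gap 0.0004 F [ 0.5 -3.6 -0.3]
top 3 bar median [33.6 -2.1] y 5/95% [-2.3 -1.9] x [31.4 35.8]
```

>>> drive_tool(
  rows=[
    [[0,0,0],[0,-0.08,0],1],
    [[0,0,0],[0,0,0],1],
    [[0,0,0],[0,0,0],1],
  ],
)

```text
time: 6.17
position: [0.5589, -0.0399, 0.1128]
ee_rot: [0.999, 0.053, -0.0, -0.001]
force: [-0.0, -1.0, 0.3]
finger_gap: -0.0005
gripper_force: 0.5
```

```bash
python3 - <<'E'
from m import *
tool();lever('t8')
E
```

```text
t 6.1667 pos [ 0.5589 -0.0399  0.1128] box [  2. -37.] ang 6.05 gap -0.0005 F [-0.  -1.   0.3]
top 0 bar median [0. 0.] y 5/95% [0. 0.] x [0. 0.]
```

>>> drive_tool(
  rows=[
    [[0,0,0],[0,-0.07,0],1],
    [[0,0,0],[0,0,0],1],
    [[0,0,0],[0,0,0],1],
  ],
)

```text
time: 6.47
position: [0.5588, -0.0381, 0.1128]
ee_rot: [0.999, 0.053, 0.0, -0.0]
force: [0.6, -0.4, 0.1]
finger_gap: 0.0002
gripper_force: 0.0
```

```bash
cat >> m.py <<'E'
def lever2(d):
    P=pts(d);b=((P[...,:2]-O)@np.stack([EX,EY],1))*1000
    m=(P[...,2]>.134)&(P[...,2]<.15)&(b[...,0]>18)&(b[...,0]<55)&(b[...,1]>-80)&(b[...,1]<80)
    q=np.argwhere(m)[:,::-1]
    w=np.array([box(p) for p in ray(d,q,.14)])
    print('scene',len(q),np.median(w,0).round(1),np.percentile(w[:,1],[3,50,97]).round(1))
E
python3 - <<'E'
from m import *
for f in('s0','s1'): lever2(dict(np.load(f'pics/{f}.npz')))
tool();lever2(shot('scene','s9'))
cv2.imwrite('pics/c9.png',cv2.resize(cv2.imread('pics/s9.png')[130:330,150:420],None,fx=2.9,fy=2.9))
E
```

```text
scene 145 [ 36.2 -49. ] [-61.2 -49.  -36.1]
scene 143 [ 35.6 -48.8] [-60.8 -48.8 -36.1]
t 6.4667 pos [ 0.5588 -0.0381  0.1128] box [  2.1 -35.2] ang 6.05 gap 0.0002 F [ 0.6 -0.4  0.1]
scene 141 [ 36.8 -10.5] [-23.  -10.5   2.4]
```

View pics/c9.png

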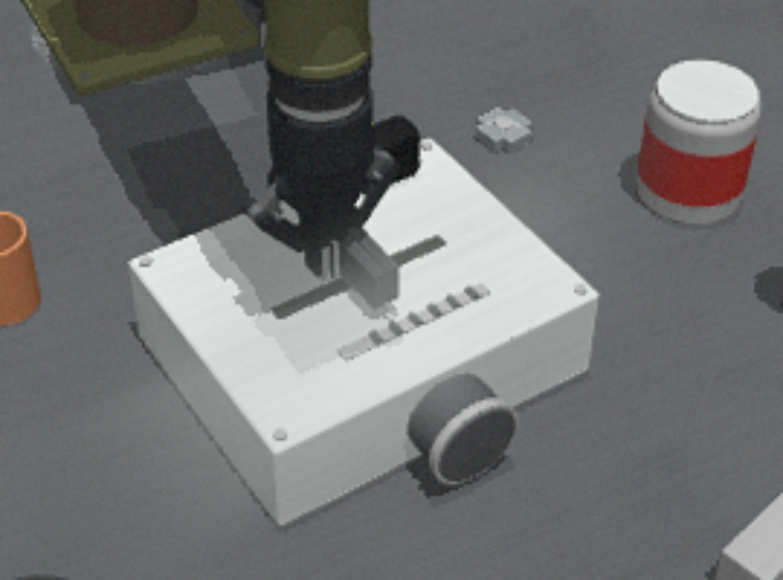

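The pointer, at crop (390,315), is just past the second rib, and the scene view gives q≈50 mm. One more small nudge.

>>> drive_tool(
  rows=[
    [[0,0,0],[0,-0.06,0],1],
    [[0,0,0],[0,0,0],1],
    [[0,0,0],[0,0,0],1],
  ],
)

```text
time: 6.77
position: [0.5586, -0.0369, 0.1128]
ee_rot: [0.999, 0.053, 0.0, -0.0]
force: [0.3, -0.1, -0.8]
finger_gap: -0.0
gripper_force: 0.0
```

```bash
python3 - <<'E'
from m import *
tool();lever2(shot('scene','s10'))
E
```

```text
t 6.7667 pos [ 0.5586 -0.0369  0.1128] box [  2.  -34.1] ang 6.04 gap -0.0 F [ 0.3 -0.1 -0.8]
scene 138 [36.9 -3.3] [-15.8  -3.3   9.8]
```

Notch 2 (q≈57). The third jump should come at TCP box-y ≈ -16.5.

>>> drive_tool(
  rows=[
    [[0,0,0],[0,-0.12,0],1],
    [[0,0,0],[0,-0.12,0],1],
    [[0,0,0],[0,-0.12,0],1],
    [[0,0,0],[0,-0.1,0],1],
    [[0,0,0],[0,-0.1,0],1],
    [[0,0,0],[0,0,0],1],
    [[0,0,0],[0,0,0],1],
  ],
)

```text
time: 7.4
position: [0.5572, -0.0232, 0.1128]
ee_rot: [0.999, 0.053, 0.0, 0.0]
force: [0.6, -1.3, -0.5]
finger_gap: 0.0003
gripper_force: 1.1
```

```bash
python3 - <<'E'
from m import *
tool();lever2(shot('scene','s11'))
E
```

```text
t 7.4 pos [ 0.5572 -0.0232  0.1128] box [  2.  -20.2] ang 6.04 gap 0.0003 F [ 0.6 -1.3 -0.5]
scene 142 [36.6  4.3] [-9.6  4.3 17.3]
```

>>> drive_tool(
  rows=[
    [[0,0,0],[0,-0.08,0],1],
    [[0,0,0],[0,0,0],1],
    [[0,0,0],[0,0,0],1],
  ],
)

```text
time: 7.7
position: [0.5569, -0.0207, 0.1128]
ee_rot: [0.999, 0.053, -0.0, -0.001]
force: [0.9, -0.2, -0.5]
finger_gap: -0.0001
gripper_force: 0.1
```

```bash
python3 - <<'E'
from m import *
tool();lever2(shot('scene','s12'))
E
```

```text
t 7.7 pos [ 0.5569 -0.0207  0.1128] box [  2.  -17.7] ang 6.05 gap -0.0001 F [ 0.9 -0.2 -0.5]
scene 138 [36.3  6.4] [-6.4  6.4 19.2]
```

>>> drive_tool(
  rows=[
    [[0,0,0],[0,-0.06,0],1],
    [[0,0,0],[0,0,0],1],
    [[0,0,0],[0,0,0],1],
  ],
)

```text
time: 8.0
position: [0.5567, -0.0194, 0.1128]
ee_rot: [0.999, 0.053, -0.0, -0.0]
force: [0.4, -0.7, 0.2]
finger_gap: -0.0001
gripper_force: 0.0
```

```bash
python3 - <<'E'
from m import *
tool();lever2(shot('scene','s13'))
E
```

```text
t 8.0 pos [ 0.5567 -0.0194  0.1128] box [  2.  -16.4] ang 6.05 gap -0.0001 F [ 0.4 -0.7  0.2]
scene 132 [36.9 13.7] [ 1.  13.7 26.7]
```

The lever jumped into notch 3 (q≈74). Backing off, rising and re-checking.

>>> drive_tool(
  rows=[
    [[0,0,0],[0,0.3,0],1],
    [[0,0,0],[0,0.6,0],1],
    [[0,0,0],[0,0.6,0],1],
    [[0,0,0],[0,0,-0.8],1],
    [[0,0,0],[0,0,-0.8],1],
    [[0,0,0],[0,0,-0.8],1],
    [[0,0,0],[0,0.8,0],1],
    [[0,0,0],[0,0.8,0],1],
    [[0,0,0],[0,0.8,0],1],
    [[0,0,0],[0,0.8,0],1],
  ],
)

```text
time: 8.88
position: [0.5692, -0.1379, 0.1731]
ee_rot: [0.999, 0.053, 0.0, 0.0]
force: [-0.0, -0.4, -0.3]
finger_gap: -0.0004
gripper_force: 0.0
```

```bash
python3 - <<'E'
from m import *
lever2(shot('scene','s14'))
for f,r in(('s14',(95,135,250,272)),('t0',(425,455,215,240))):
    d=dict(np.load(f'pics/{f}.npz'));P=pts(d);m=np.zeros(P.shape[:2],bool);m[r[2]:r[3],r[0]:r[1]]=1
    m&=(P[...,2]>.079)&(P[...,2]<.09)
    w=ray(d,np.argwhere(m)[:,::-1],.082);print(f,m.sum(),w.mean(0).round(4),np.ptp(w,0).round(4), np.median(P[m],0).round(4))
go([.490,-.361,.13])
E
```

```text
scene 138 [36.3 13.7] [ 0.7 13.7 26.7]
s14 76 [ 0.4902 -0.3618  0.082 ] [0.0254 0.0216 0.    ] [ 0.4918 -0.3618  0.0827]
t0 74 [ 0.4891 -0.3611  0.082 ] [0.0216 0.0216 0.    ] [ 0.4885 -0.3612  0.0834]
t 8.9333 pos [ 0.5698 -0.1416  0.1729] box [   2.1 -139.3] ang 5.85 gap -0.0003 F [ 1.7 -2.4 -0.6]
shares [-4.07  8.4   1.74]
```

The lever is still in notch 3. Both views place the button at (0.490,-0.361). Moving over it.

>>> drive_tool(
  rows=[
    [[0,0,0],[-0.45,0.93,0],1],
    [[0,0,0],[-0.45,0.93,0],1],
    [[0,0,0],[-0.45,0.93,0],1],
    [[0,0,0],[-0.45,0.93,0],1],
    [[0,0,0],[-0.45,0.93,0],1],
    [[0,0,0],[-0.45,0.93,0.2],1],
    [[0,0,0],[-0.45,0.93,0.4],1],
    [[0,0,0],[-0.45,0.93,0.5],1],
    [[0,0,0],[-0.45,0.93,0.5],1],
    [[0,0,0],[0,0,0],1],
  ],
)

```text
time: 9.77
position: [0.4874, -0.359, 0.1302]
ee_rot: [0.999, 0.05, -0.002, -0.0]
force: [0.1, -0.2, -0.1]
finger_gap: -0.0001
gripper_force: 0.0
```

```bash
python3 - <<'E'
from m import *
go([.490,-.361,.095])
E
```

```text
t 9.7667 pos [ 0.4874 -0.359   0.1302] box [-102.8 -346.8] ang 5.74 gap -0.0001 F [ 0.1 -0.2 -0.1]
shares [0.1  0.09 1.41]
```

>>> drive_tool(
  rows=[
    [[0,0,0],[0.1,0.08,0.4],1],
    [[0,0,0],[0,0,0.5],1],
    [[0,0,0],[0,0,0.5],1],
    [[0,0,0],[0,0,0],1],
    [[0,0,0],[0,0,0],1],
  ],
)

```text
time: 10.18
position: [0.493, -0.356, 0.0971]
ee_rot: [0.999, 0.053, -0.001, -0.001]
force: [-0.4, -0.3, 0.5]
finger_gap: -0.0002
gripper_force: 0.0
```

```bash
python3 - <<'E'
from m import *
go([.490,-.361,.0755])
d=shot('scene','s15');cv2.imwrite('pics/c15.png',cv2.resize(d['frame'][190:340,50:250],None,fx=3.5,fy=3.5))
E
```

```text
t 10.1833 pos [ 0.493  -0.356   0.0971] box [ -96.8 -344.4] ang 6.09 gap -0.0002 F [-0.4 -0.3  0.5]
shares [-0.14  0.19  0.87]
```

View pics/c15.png

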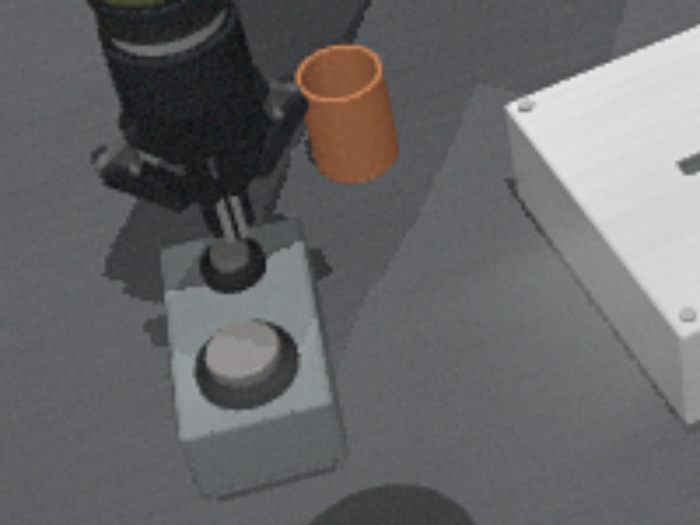

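The fingertips at crop (237,235) stand just above the start button at (230,255). The stop button at (243,355) and the pipe are clear. Centre, then press.

>>> drive_tool(
  rows=[
    [[0,0,0],[-0.13,0.18,0],1],
    [[0,0,0],[0,0,0],1],
    [[0,0,0],[0,0,0.25],1],
    [[0,0,0],[0,0,0.25],1],
    [[0,0,0],[0,0,0.15],1],
    [[0,0,0],[0,0,0.12],1],
    [[0,0,0],[0,0,0.08],1],
    [[0,0,0],[0,0,0],1],
    [[0,0,0],[0,0,0],1],
  ],
)

```text
time: 10.98
position: [0.4902, -0.3618, 0.0768]
ee_rot: [0.999, 0.053, -0.0, -0.0]
force: [-0.9, 0.2, 4.7]
finger_gap: -0.0
gripper_force: 2.2
```

```bash
python3 - <<'E'
from m import *
tool()
E
```

```text
t 10.9833 pos [ 0.4902 -0.3618  0.0768] box [-100.3 -349.9] ang 6.03 gap -0.0 F [-0.9  0.2  4.7]
```

>>> drive_tool(
  rows=[
    [[0,0,0],[0,0,0.06],1],
    [[0,0,0],[0,0,0],1],
    [[0,0,0],[0,0,0.03],1],
    [[0,0,0],[0,0,0],1],
    [[0,0,0],[0,0,0],1],
  ],
)

```text
time: 11.4
position: [0.4902, -0.3619, 0.076]
ee_rot: [0.999, 0.053, 0.0, 0.0]
force: [-4.3, 1.8, 12.2]
finger_gap: -0.0001
gripper_force: 6.0
```

The force rose to 12 N and travel stalled, so the button is bottomed out at 6 mm. Releasing.

>>> drive_tool(
  rows=[
    [[0,0,0],[0,0,-0.3],1],
    [[0,0,0],[0,0,-0.6],1],
    [[0,0,0],[0,0,-0.8],1],
    [[0,0,0],[0,0,-0.8],1],
    [[0,0,0],[0,0,-0.8],1],
    [[0,0,0],[0,0,-0.8],1],
    [[0,0,0],[0,0,0],1],
    [[0,0,0],[0,0,0],1],
    [[0,0,0],[0,0,0],1],
    [[0,0,0],[0,0,0],1],
  ],
)

```text
time: 12.23
position: [0.4895, -0.3612, 0.1752]
ee_rot: [0.999, 0.053, -0.001, -0.001]
force: [-0.1, -0.5, -0.8]
finger_gap: 0.0001
gripper_force: 0.0
```

```bash
python3 - <<'E'
from m import *
tool();d=shot('scene','s16');lever2(d)
P=pts(d);m=np.zeros(P.shape[:2],bool);m[250:272,95:135]=1;m&=(P[...,2]>.074)&(P[...,2]<.09)
print('button z',m.sum(),np.percentile(P[m][:,2],[50,80]))
E
```

```text
t 12.2333 pos [ 0.4895 -0.3612  0.1752] box [-100.8 -349.3] ang 6.03 gap 0.0001 F [-0.1 -0.5 -0.8]
scene 137 [36.2 13.8] [ 1.2 13.8 26.7]
button z 121 [0.08112194 0.08333648]
```

The lever is in notch 3, the button is back up and the arm is clear.

```bash
python3 -c "
from workcell import robot
print(robot.close_job())"
```

```text
the job is handed in; nothing more can be done
None
```

Job handed in, result not reported back: the cameras put the lever in the third notch (about 74 mm of travel), the start button was pressed until it bottomed out and sprang back up, and the arm touched neither the stop button nor any loose thing.

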